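# Set the lot-number dial to 7 and load the bottle

## Robot

A 7-joint arm with a two-finger parallel gripper is mounted at the origin on the work surface; the furniture and walls round the work are solid. World frame = base frame: x ahead of the robot, y to its left, z up, the work surface at z = 0. Lengths are in m, angles in rad, forces in N, time in s.
With the tool pointing down it reaches from about 0.4 to 0.85 m from the base axis. Payload 10.4 kg.
Tool frame: the origin (TCP) lies at the very end of the fingers, on their centre line; the grasp point (between the pads) lies r.tcp_to_grasp behind it (r.tcp_to_grasp is the distance from the TCP to the grasp point, in m); z points along the fingers, y is the line along which they close (so a half turn about z gives the same grasp; the last joint's range is limited). The gripper opens to 87 mm and grips with 3 to 60 N. Pads are 19 mm wide; open, the fingers measure 117 mm over their backs; the gripper's body (75 mm by 190 mm) begins 51 mm behind the grasp point.
Start: joints at [1.212, 0.332, -0.065, 1.46, 0.022, 1.35, -0.088], TCP at [0.206, -0.59, 0.223] pointing down, gripper open.
Joint ranges: [-2.6, 2.6], [-0.5, 2.12], [-1.47, 1.34], [0.16, 2.42], [-1.27, 4.41], [0.06, 2.06], [-2.6, 2.6]. Speed limits (rad/s): [2.22, 2.22, 2.79, 2.79, 3.14, 3.14, 3.14].

## Interface

Orientations are given as a unit quaternion [x, y, z, w].
In Python, from bench import monitor, cams, ticket, r gives the robot as it stands.
- The arm moves only by the shell command python3 -m crank 'ROWS' [OPENING] [FORCE]. ROWS is a JSON object whose one key "steps" holds a list of rows, each a list of 2 entries, a list of its own where there are three numbers: the shift along the world's x, y, z in units of 25 mm (1.0 is 25 mm), then the turn, a rotation vector about the world's x, y, z in units of 5 degrees (1.0 is 5 degrees). In form: {"steps": [[[x, y, z], [ax, ay, az]], ...]}. A call has 1 to 10 rows; each row shifts and turns the commanded pose from where the row before left it; what a row does not reach is not made up. A row lasts 1/12 s, in which the tool goes at most 41.7 mm and 7.16 degrees, less where a joint would pass 70% of its speed; a pose out of reach is approached as far as the arm can. A call is refused whole if a number of a shift passes 1 or a number of a turn 1, either way. A call with a gripper value outside its range is refused whole. OPENING is the finger opening in mm, from 0 to 87, set as the call begins (- or left out, the last holds). The fingers move at their own pace and stop on an object; FORCE is the grip in N (left out, the last holds). Time passes only in rows, so rows that do not move let the fingers close. It gives the time, the measured TCP pose, the force, the opening and the grip force at its end, in the units of the state.
- monitor.read_state(): the state, without advancing time (a new reading comes with each control period).
- cams.camera(name): name is "scene" or "top" or "wrist"; returns a dict with "pixels" (400x640x3 uint8, blue, green, red), "z_map" (400x640 float32, m along the optical axis (not along the pixel's ray), 0 where there is no reading), "vfov" (degrees; the focal length in pixels is half the picture's height over the tangent of half this angle, whatever the lens; pixels are square), "cx", "cy" (the principal point, pixels), "k1" (the pictures are not rectified: a ray, as slopes to the right and down, at radius r is drawn at 1 + k1 r^2 times it, then the intrinsics apply), "T" (4x4, takes a point from camera to world coordinates). Camera axes: x right, y up, looking along -z (the intrinsics and any distortion apply to the point x, -y, -z); pixel columns grow to the right and rows downward; lengths in m; the calibration is good to about 2 mm. A picture is of the moment at which its call begins.
- ticket.close_job(): hands the job in; it is judged then, once.
The state is a dict: "time": time; "joint_positions": joint angles; "joint_vel": joint speeds; "joint_torque": joint torques, N m; "ee_pos": TCP position; "eef_rot": TCP orientation; "ft_force": force on the tool from outside, world axes, zero at the start; "torque": the same for the moment, N m; "width": finger opening in m; "grip_force": force on a finger pad.
Only numpy, scipy, OpenCV 4.12 (cv2) and the standard library are available. Lean on these libraries where they do the work, as an engineer would, in place of code of your own. Each camera call takes 0.05 s, during which the arm holds its last target. There are 200 camera calls.

## Task

Set the lot-number dial of the bottle coder to 7: press its knob gently down against the spring, keep it down while you turn it, and let it rise and lock with the 7 in the window; do not force it. Then stand the dropper bottle upright in the coder's round nest, fully down on its floor, and let go. Leave the other things where they are.

Things in the scene. Friction and masses are not known exactly. Their poses are not given: they have to be found in the camera images.
- coder: bottle coder fixed to the table: grey base plate 140 x 250 mm, 12 mm thick; towards its +y a low grey cone-shaped cover, 126 mm wide, with a black knob on top; towards its -y an aluminium ring, the nest. Origin: centre of the underside; z up; x along the plate's short side, y along the long one; its -x side faces the robot
- window (a point): centre of the black-framed window, 20 x 22 mm, in the slope on the coder's -x side; it shows one number of the white drum inside, to be read from the robot's side
- knob_axis (a point): fixed to the coder, on the knob's upright axis at the height of its top face at rest, 124 mm above the table. The knob is a fluted cylinder 40 mm across and 34 mm tall, its underside 30 mm above the cover's flat top. Pressed, it first sinks 1 to 10 mm lightly (1 to 3 N), worn free play that differs each time, before it takes the sprung drum down with it
- cover_top (a point): centre of the cover's flat top, 60 mm above the table, 73 mm wide. The drum locks at each number. Past the free play, 5 N of push starts it down; 7 mm on (10 N) it is free to turn, 9.5 mm on (12 N) it meets a stop, which bears 12 N more at most (push under 20 N). Turned without being pressed down, the lock is overstrained (20 N at most). Let go, it rises and locks at the nearest number
- drum (a joint): angle of the number drum, which turns with the knob: 0 with number 0 in the window, growing by 0.6283 rad for each number (7 at 4.398) as the knob turns counterclockwise seen from above; end stops at -0.3 and 5.95; at the start a lower number is shown
- nest_floor (a point): centre of the nest's floor, 16 mm above the table, fixed to the coder. The nest is an upright ring, bore 39 mm, outside 48 mm, its rim 18 mm above its floor (34 mm above the table)
- dropper_bottle: loose dropper bottle standing on a 2 mm sheet on the table, to the right of the coder: round amber glass body 33 mm across, black collar and rubber bulb, 102 mm tall in all; origin at the centre of its underside, z up; grip it by the body 35 to 55 mm up
- stamp: bystander: hand stamp, wooden block 45 x 52 mm with a black turned grip, 64 mm tall; origin at the centre of its underside
- loose_cap: bystander: white bottle cap, 25 mm across, 35 mm tall; origin at the centre of its underside
- pot_0: bystander: flat round pot, 90 mm across, 32 mm tall; origin at the centre of its underside
- pot_2: bystander: round pot, 68 mm across, 43 mm tall; origin at the centre of its underside

How it is judged:
On the way, in this order (a step that is already met when the one before it is completed fails the run):
1. the dial is locked at 7 and the knob is let go (value of joint drum between 4.3 and 4.5 rad and contact force between the fingers and coder below 0.1 N), for 0.3 s.
2. the dropper bottle stands in the nest (horizontal distance between dropper_bottle and nest_floor below 0.006 m and z of dropper_bottle in the frame of nest_floor below 0.003 m), for 0.2 s.
At the end, for the whole second after the job is handed in: The drum shows 7 (4.30 to 4.50 rad), and the dropper bottle stands at rest in the nest: within 6 mm of its centre, its underside within 3 mm of the floor, upright within 0.12 rad (all of step 2 and value of joint drum between 4.3 and 4.5 rad and angle between dropper_bottle's own z axis and vertical below 0.12 rad and linear speed of dropper_bottle below 0.02 m/s); the robot touches nothing.
It fails at once if the dial is forced: its lock carries more than 20 N or its bottom stop more than 12 N (contact force between detent and anything else above 20 N or contact force between stop and anything else above 12 N).
It fails at once if the dropper bottle is tipped more than 0.6 rad (angle between dropper_bottle's own z axis and vertical above 0.6 rad).
It fails at once if a bystander is moved more than 30 mm (distance of any of stamp, loose_cap, pot_0, pot_2 from where it was at the start of the episode above 0.03 m).
It also fails if it takes over 67 s, if anything falls off the work surface, if the arm or the gripper's body presses on something with over 40 N, if the wrist force passes 120 N, or if a joint passes its speed limit or range.

## Working session

There is one attempt and no reset: what is moved stays moved. The work goes in short steps, Python scripts to look and compute and a shell command to move; the robot and the scene stay as the last step left them, time stands still between calls to the robot, and variables do not carry over. Pictures are saved under pics/ and viewed, at most 11 in all, crops included, and the job is handed in when it is done.

```bash
mkdir -p pics; ls
cat > h.py <<'E'
import numpy as np, cv2
from bench import monitor, cams, ticket, r
def cam(n):
    c=cams.camera(n); c['f']=200/np.tan(np.radians(c['vfov'])/2); return c
def pts(c,uv):
    K=np.array([[c['f'],0,c['cx']],[0,c['f'],c['cy']],[0,0,1.]])
    return cv2.undistortPoints(np.array(uv,float).reshape(-1,1,2),K,np.array([c['k1'],0,0,0.])).reshape(-1,2)
def ray(c,uv):
    s=pts(c,uv); T=np.array(c['T']); d=np.c_[s[:,0],-s[:,1],-np.ones(len(s))]@T[:3,:3].T
    return T[:3,3],d
def plane(c,uv,z):
    o,d=ray(c,uv); return o+d*((z-o[2])/d[:,2])[:,None]
def cloud(c):
    v,u=np.mgrid[:400,:640]; o,d=ray(c,np.c_[u.ravel(),v.ravel()])
    return (o+d*c['z_map'].ravel()[:,None]).reshape(400,640,3)
E
python3 - <<'E'
from h import *
s=monitor.read_state(); print(s, r.tcp_to_grasp)
a=cam('scene');b=cam('top')
for c in(a,b):print(c['vfov'],c['cx'],c['cy'],c['k1'],np.round(c['T'],3).tolist())
cv2.imwrite('pics/s0.png',a['pixels']);cv2.imwrite('pics/t0.png',b['pixels'])
E
```

```text
pics
{'time': 0.0, 'joint_positions': array([ 1.2123998 ,  0.33285061, -0.06470112,  1.46094826,  0.02158927,
        1.34989409, -0.08852289]), 'joint_vel': array([ 9.34937357e-04, -4.70152627e-04,  1.45259526e-03,  2.76449116e-05,
        2.73781231e-04, -8.76401245e-04, -1.56044920e-03]), 'joint_torque': array([ 4.31064445e-04, -6.23259044e+01,  2.50579894e-02, -3.89903212e+01,
       -6.12927787e-02,  3.97584925e-02,  2.03577151e-04]), 'ee_pos': array([ 0.20582096, -0.58972574,  0.2217639 ]), 'eef_rot': array([ 9.85938179e-01,  1.67108987e-01, -1.44489366e-04, -6.87617511e-04]), 'ft_force': array([-0.24537259,  0.07183607,  0.22272027]), 'torque': array([0.01217977, 0.0243018 , 0.01452606]), 'grip_force': 0.0, 'width': 0.08707374145009099} 0.0187
53.08712252989019 324.1205730802185 203.5546424385452 -0.05836494568327816 [[-0.627, 0.491, -0.605, -0.238], [-0.779, -0.413, 0.472, 0.473], [-0.018, 0.767, 0.641, 0.805], [0.0, 0.0, 0.0, 1.0]]
48.887503820125886 324.5622051518338 196.26603369170803 -0.02596192238483962 [[0.025, 0.993, -0.114, 0.272], [-1.0, 0.026, 0.014, -0.023], [0.017, 0.113, 0.993, 1.577], [0.0, 0.0, 0.0, 1.0]]
```

View pics/s0.png

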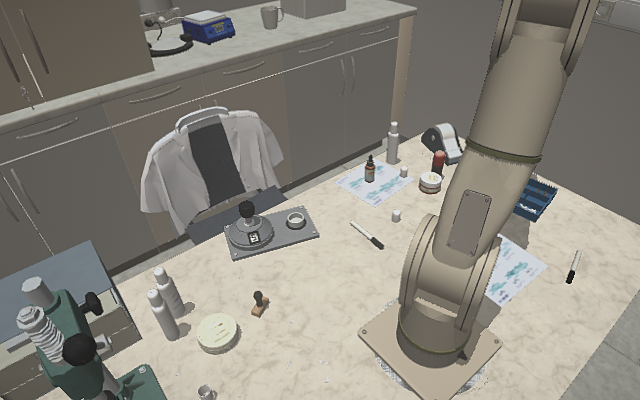

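View pics/t0.png

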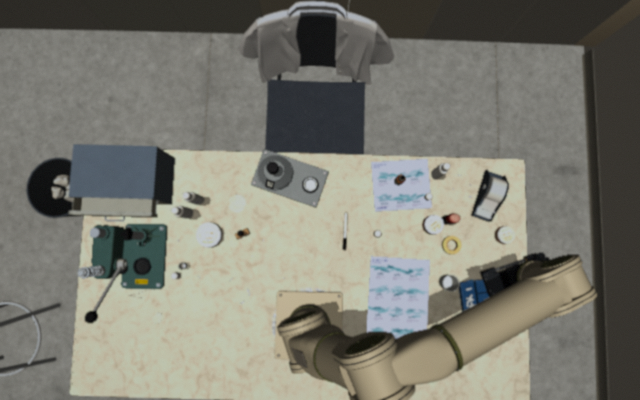

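The scene view shows the coder with its knob at (247,208), window at (254,238) and nest at (296,219), and the dropper bottle at (370,168). In the top view, the knob is at (273,169), the nest at (310,184) and the bottle at (399,180). Next I'll measure them with depth and enlarge the window.

Run:
```python
from h import *
for n,kn,ne,bo in(('top',(273,169),(310,184),(399,180)),('scene',(247,208),(296,219),(370,168))):
    c=cam(n);P=cloud(c)
    def sel(uv,w,z0,z1):
        q=P[uv[1]-w:uv[1]+w,uv[0]-w:uv[0]+w].reshape(-1,3);q=q[(q[:,2]>z0)&(q[:,2]<z1)]
        if len(q)<3:return len(q)
        (x,y),rr=cv2.minEnclosingCircle(q[:,:2].astype(np.float32));return len(q),np.round([x,y,rr,np.median(q[:,2]),q[:,2].max()],4)
    print(n,'knob',sel(kn,25,.115,.135),'covertop',sel(kn,25,.055,.066),'nest',sel(ne,12,.026,.045),'bottle',sel(bo,25,.06,.12),sel(bo,25,.02,.06))
    w=70; q=P[kn[1]-w:kn[1]+w,kn[0]-w:kn[0]+w+60]; m=(q[...,2]>.007)&(q[...,2]<.02)
    k,l,st,ce=cv2.connectedComponentsWithStats(m.astype(np.uint8)); i=1+st[1:,4].argmax()
    g=q[(l==i)][:,:2].astype(np.float32); print('plate',cv2.minAreaRect(g),len(g))
    if n=='scene': cv2.imwrite('pics/win.png',cv2.resize(c['pixels'][185:275,200:330],None,fx=6,fy=6,interpolation=cv2.INTER_CUBIC))
```

```text
top knob (113, array([0.5315, 0.1353, 0.0208, 0.126 , 0.1315])) covertop (278, array([0.5302, 0.1353, 0.0464, 0.0595, 0.0656])) nest (52, array([0.4912, 0.0077, 0.0242, 0.0338, 0.0407])) bottle (59, array([ 0.515 , -0.3089,  0.0165,  0.0768,  0.1063])) (32, array([ 0.5139, -0.3084,  0.0168,  0.0506,  0.0596]))
plate ((0.517590343952179, 0.08413451164960861), (0.26490750908851624, 0.14622819423675537), 72.87885284423828) 1444
scene knob (159, array([0.5323, 0.1371, 0.0215, 0.1266, 0.1314])) covertop (404, array([0.5322, 0.1371, 0.0445, 0.0617, 0.066 ])) nest (124, array([0.4918, 0.009 , 0.0264, 0.0338, 0.0402])) bottle (150, array([ 0.5258, -0.3649,  0.0746,  0.0749,  0.1076])) (196, array([ 0.5332, -0.3644,  0.076 ,  0.0413,  0.06  ]))
plate ((0.5169415473937988, 0.08376936614513397), (0.2510826885700226, 0.14336049556732178), 72.57559967041016) 1687
```

View pics/win.png

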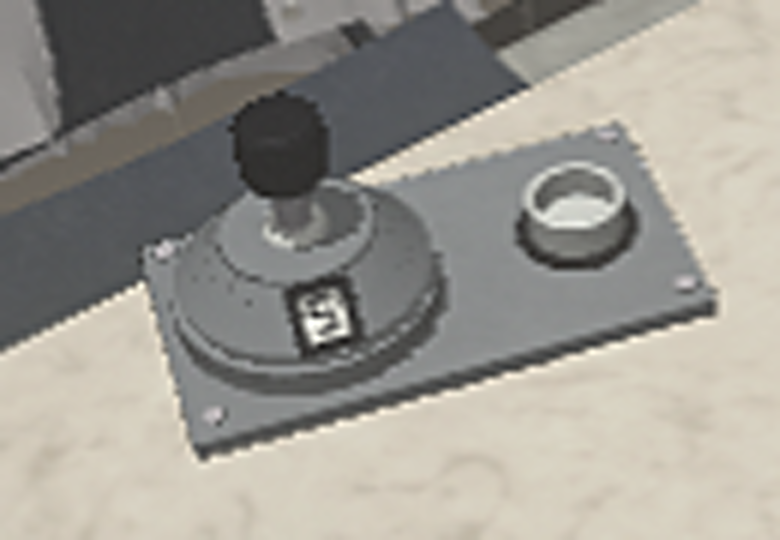

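The window seems to show 5, which the wrist camera should confirm. Now moving above the coder.

```bash
python3 -m crank '{"steps":[[[1,1,0],[0,0,0]],[[1,1,0],[0,0,0]],[[1,1,0],[0,0,0]],[[1,1,0],[0,0,0]],[[1,1,0],[0,0,0]],[[1,1,0],[0,0,0]],[[1,1,0],[0,0,0]],[[1,1,0],[0,0,0]],[[1,1,0],[0,0,0]],[[1,1,0],[0,0,0]]]}' 87
python3 -m crank '{"steps":[[[0,1,0],[0,0,0]],[[0,1,0],[0,0,0]],[[0,1,0],[0,0,0]],[[0,1,0],[0,0,0]],[[0,1,0],[0,0,0]],[[0,1,0],[0,0,0]],[[0,1,0],[0,0,0]],[[0,1,0],[0,0,0]],[[0,1,0],[0,0,0]],[[0,0,0],[0,0,0]]]}'
python3 - <<'E'
from h import *
s=monitor.read_state();print(s['joint_positions'],s['ee_pos'],s['eef_rot'],s['ft_force'])
c=cam('wrist');print(c['vfov'],np.round(c['T'],3).tolist());cv2.imwrite('pics/w1.png',c['pixels'])
E
```

```text
time: 1.03
ee_pos: [0.4569, -0.3387, 0.2226]
eef_rot: [0.986, 0.167, -0.0, 0.0]
ft_force: [0.8, -0.4, 0.1]
width: 0.0871
grip_force: 0.0
time: 1.87
ee_pos: [0.4563, -0.11, 0.2229]
eef_rot: [0.985, 0.17, 0.0, -0.0]
ft_force: [0.5, 0.4, -0.1]
width: 0.0869
grip_force: 0.0
[ 0.61068657  0.01248987 -0.46967972  1.83217051  0.00506231  1.2978381
 -1.0891931 ] [ 0.45628642 -0.11003901  0.22286393] [ 9.85421182e-01  1.70131984e-01  3.33467001e-04 -3.01132989e-04] [ 0.46970519  0.42615844 -0.09967939]
61.46740751390116 [[0.335, 0.904, 0.267, 0.529], [-0.942, 0.322, 0.093, -0.085], [-0.001, -0.283, 0.959, 0.384], [0.0, 0.0, 0.0, 1.0]]
```

View pics/w1.png

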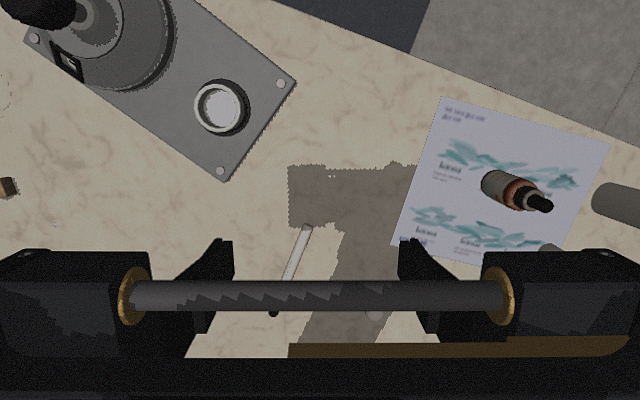

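The wrist view shows the nest ring at about (222,107), the bottle base at about (495,185) and the window at the edge, (68,62). I'll measure the nest and bottle from here on the next look. First I'm moving so that the window is in full view.

```bash
python3 -m crank '{"steps":[[[-0.18,0.96,0],[0,0,0]],[[-0.18,0.96,0],[0,0,0]],[[-0.18,0.96,0],[0,0,0]],[[-0.18,0.96,0],[0,0,0]],[[-0.18,0.96,0],[0,0,0]],[[-0.18,0.96,0],[0,0,0]],[[-0.18,0.96,0],[0,0,0]],[[-0.18,0.96,0],[0,0,0]],[[-0.18,0.96,0],[0,0,0]],[[0,0,0],[0,0,0]]]}'
python3 - <<'E'
from h import *
c=cam('wrist');P=cloud(c);im=c['pixels'];cv2.imwrite('pics/w2.png',im)
def fit(z0,z1,xy,rad):
    m=(P[...,2]>z0)&(P[...,2]<z1)&(np.hypot(P[...,0]-xy[0],P[...,1]-xy[1])<rad)
    if m.sum()<20:return m.sum()
    q=P[m];(x,y),rr=cv2.minEnclosingCircle(q[:,:2].astype(np.float32));v,u=np.where(m)
    return m.sum(),np.round([x,y,rr,np.median(q[:,2])],4),np.round(q.mean(0),4),(u.min(),u.max(),v.min(),v.max())
print('knob',fit(.119,.13,(.532,.136),.03));print('ctop',fit(.056,.064,(.532,.136),.06));print('nest',fit(.030,.038,(.4915,.0083),.035))
print('win',fit(.02,.057,(.484,.151),.012))
cv2.imwrite('pics/w2.png',im)
print(monitor.read_state()['joint_positions'],monitor.read_state()['ee_pos'])
E
```

```text
time: 2.75
ee_pos: [0.4149, 0.1045, 0.2229]
eef_rot: [0.986, 0.169, 0.0, -0.0]
ft_force: [0.7, 0.1, 0.2]
width: 0.0867
grip_force: 0.0
knob (np.int64(2640), array([0.5326, 0.135 , 0.0211, 0.1245]), array([0.532 , 0.1351, 0.1242]), (np.int64(301), np.int64(358), np.int64(8), np.int64(70)))
ctop (np.int64(3417), array([0.5303, 0.135 , 0.0414, 0.0589]), array([0.5238, 0.1347, 0.0587]), (np.int64(283), np.int64(370), np.int64(5), np.int64(100)))
nest (np.int64(617), array([0.4916, 0.0085, 0.0242, 0.033 ]), array([0.4921, 0.0089, 0.0329]), (np.int64(404), np.int64(451), np.int64(118), np.int64(163)))
win (np.int64(479), array([0.484 , 0.151 , 0.0121, 0.0378]), array([0.4843, 0.1513, 0.0386]), (np.int64(283), np.int64(306), np.int64(87), np.int64(112)))
[ 0.41413404 -0.09022226 -0.70866668  1.91200275 -0.0607262   1.29821411
 -1.5082456 ] [0.41535773 0.10216296 0.22275551]
```

View pics/w2.png

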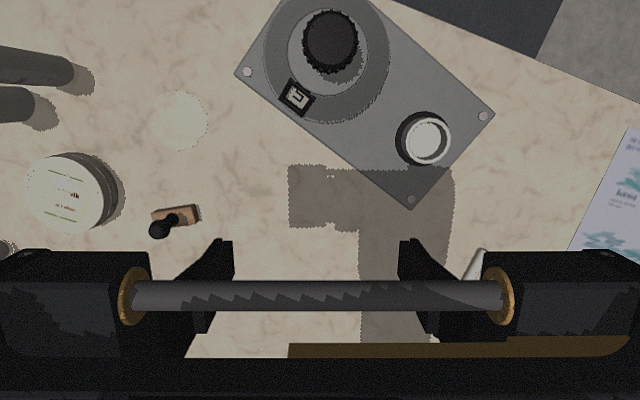

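The knob is at (330,40), the window at (298,97) and the nest at (425,140), and the measurements agree across views. Next I'll rectify the window from both views to read the digit.

Run:
```python
from h import *
out=[]
ex=np.array([.953,-.30,0]);ey=np.array([.30,.953,0])
for n in('wrist','scene'):
    c=cam(n);P=cloud(c)
    q=P[np.hypot(P[...,0]-.484,P[...,1]-.151)<.012]; C=q.mean(0)
    C=np.array([.532,.1355,0])-ex*.05+[0,0,.0385]
    s=(ex*26+np.array([0,0,38]))/46.
    W=[C+s*a-ey*b for a,b in((.018,-.018),(.018,.018),(-.018,.018),(-.018,-.018))]
    T=np.linalg.inv(c['T']);x=np.array([T[:3,:3]@w+T[:3,3] for w in W]);p=np.c_[x[:,0]/-x[:,2],x[:,1]/x[:,2]]
    p*=(1+c['k1']*(p**2).sum(1))[:,None];uv=p*c['f']+[c['cx'],c['cy']];print(uv.round(0).tolist())
    H=cv2.getPerspectiveTransform(uv.astype(np.float32),np.float32([[0,0],[380,0],[380,380],[0,380]]))
    out.append(cv2.warpPerspective(c['pixels'],H,(380,380),flags=cv2.INTER_CUBIC))
cv2.imwrite('pics/win2.png',np.hstack(out))
```

```text
[[282.0, 78.0], [313.0, 102.0], [302.0, 119.0], [273.0, 97.0]]
[[247.0, 236.0], [260.0, 232.0], [263.0, 245.0], [250.0, 249.0]]
```

View pics/win2.png

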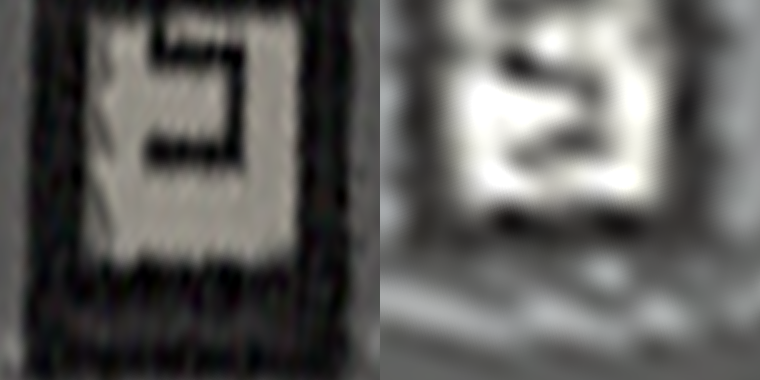

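The lower half has a stroke rising at the left of the middle bar, and the first crop shows a top bar, so it is a 5. That means two numbers, or 72° counterclockwise. Moving over the knob.

```bash
python3 -m crank '{"steps":[[[0.94,0.26,0],[0,0,0]],[[0.94,0.26,0],[0,0,0]],[[0.94,0.26,0],[0,0,0]],[[0.94,0.26,0],[0,0,0]],[[0.94,0.26,0],[0,0,0]],[[0,0,0],[0,0,0]],[[0,0,0],[0,0,0]],[[0,0,0],[0,0,0]]]}'
python3 - <<'E'
from h import *
s=monitor.read_state();print(s['joint_positions'],s['ee_pos'],(np.array([.532,.1355,.097])-s['ee_pos'])/.025)
E
```

```text
time: 3.57
ee_pos: [0.5327, 0.1323, 0.2221]
eef_rot: [0.986, 0.167, -0.001, 0.0]
ft_force: [-0.2, -1.2, -0.8]
width: 0.087
grip_force: 0.0
[ 0.31418946  0.24161729 -0.74078993  1.63315327  0.16679026  1.33300336
 -1.68796471] [0.53268374 0.13226541 0.22209155] [-0.02734976  0.12938369 -5.00366205]
```

```bash
python3 -m crank '{"steps":[[[0,0.13,-0.8],[0,0,0]],[[0,0,-0.8],[0,0,0]],[[0,0,-0.8],[0,0,0]],[[0,0,-0.8],[0,0,0]],[[0,0,-0.8],[0,0,0]],[[0,0,-0.5],[0,0,0]],[[0,0,-0.5],[0,0,0]],[[0,0,0],[0,0,0]],[[0,0,0],[0,0,0]]]}' 70
python3 -m crank '{"steps":[[[0,0,0],[0,0,0]]]}' 46
python3 -m crank '{"steps":[[[0,0,0],[0,0,0]],[[0,0,0],[0,0,0]],[[0,0,0],[0,0,0]]]}'
```

```text
time: 4.32
ee_pos: [0.5329, 0.1364, 0.0978]
eef_rot: [0.986, 0.167, -0.0, 0.0]
ft_force: [-1.1, -0.4, 0.6]
width: 0.07
grip_force: 0.0
time: 4.4
ee_pos: [0.5335, 0.1367, 0.0987]
eef_rot: [0.986, 0.167, 0.001, 0.0]
ft_force: [0.4, -0.3, 0.6]
width: 0.0677
grip_force: 0.0
time: 4.65
ee_pos: [0.5333, 0.1367, 0.0982]
eef_rot: [0.986, 0.167, 0.001, 0.0]
ft_force: [0.8, -0.0, -0.6]
width: 0.0516
grip_force: 0.0
```

```bash
python3 -m crank '{"steps":[[[0,0,0],[0,0,0]],[[0,0,0],[0,0,0]],[[0,0,0],[0,0,0]],[[0,0,0],[0,0,0]]]}' 25 30
python3 -m crank '{"steps":[[[0,0,0],[0,0,0]],[[0,0,0],[0,0,0]],[[0,0,0],[0,0,0]],[[0,0,0],[0,0,0]]]}'
python3 -m crank '{"steps":[[[0,0,-0.08],[0,0,0]],[[0,0,0],[0,0,0]]]}'
```

```text
time: 4.98
ee_pos: [0.5332, 0.1362, 0.0977]
eef_rot: [0.986, 0.167, 0.0, 0.0]
ft_force: [0.4, -3.2, 1.4]
width: 0.039
grip_force: 30.0
time: 5.32
ee_pos: [0.5331, 0.1363, 0.0976]
eef_rot: [0.986, 0.167, 0.0, 0.0]
ft_force: [0.3, -3.2, 1.3]
width: 0.039
grip_force: 30.0
time: 5.48
ee_pos: [0.5331, 0.1363, 0.0953]
eef_rot: [0.986, 0.167, 0.0, 0.0]
ft_force: [1.4, -4.1, 1.1]
width: 0.0396
grip_force: 30.0
```

```bash
python3 -m crank '{"steps":[[[0,-0.04,-0.08],[0,0,0]],[[0,0,0],[0,0,0]]]}' | grep -E 'ee_pos|ft'
python3 -m crank '{"steps":[[[0,0,-0.08],[0,0,0]],[[0,0,0],[0,0,0]]]}'| grep -E 'ee_pos|ft'
python3 -m crank '{"steps":[[[0,0,-0.08],[0,0,0]],[[0,0,0],[0,0,0]],[[0,0,0],[0,0,0]]]}'| grep -E 'ee_pos|ft'
```

```text
ee_pos: [0.533, 0.1361, 0.0935]
ft_force: [1.8, -0.8, 3.3]
ee_pos: [0.5331, 0.1361, 0.0918]
ft_force: [0.2, -1.6, 5.9]
ee_pos: [0.5333, 0.1361, 0.0901]
ft_force: [-0.1, -3.1, 6.9]
```

```bash
python3 -m crank '{"steps":[[[0,0,-0.08],[0,0,0]],[[0,0,0],[0,0,0]],[[0,0,0],[0,0,0]]]}'| grep -E 'ee_pos|ft'
python3 -m crank '{"steps":[[[0,0,-0.08],[0,0,0]],[[0,0,0],[0,0,0]],[[0,0,0],[0,0,0]]]}'| grep -E 'ee_pos|ft'
for i in 1 2 3 4 5 6; do python3 -m crank '{"steps":[[[0,0,0],[0,0,0]]]}'| grep -E 'ee_pos|ft'; done
```

```text
ee_pos: [0.5333, 0.1361, 0.0882]
ft_force: [-1.3, -2.4, 7.7]
ee_pos: [0.5334, 0.1362, 0.0863]
ft_force: [-1.1, -2.5, 9.5]
ee_pos: [0.5334, 0.1362, 0.0864]
ft_force: [-1.3, -1.9, 9.4]
ee_pos: [0.5334, 0.1361, 0.0864]
ft_force: [-1.4, -2.8, 9.2]
ee_pos: [0.5334, 0.1362, 0.0864]
ft_force: [-0.6, -1.8, 9.0]
ee_pos: [0.5334, 0.1361, 0.0864]
ft_force: [-0.9, -2.5, 10.1]
ee_pos: [0.5334, 0.1362, 0.0864]
ft_force: [-0.3, -1.7, 9.8]
ee_pos: [0.5334, 0.1362, 0.0864]
ft_force: [-0.9, -3.0, 10.0]
```

```bash
python3 -m crank '{"steps":[[[0,0,-0.07],[0,0,0]],[[0,0,0],[0,0,0]],[[0,0,0],[0,0,0]]]}'| grep -E 'ee_pos|ft'
for i in 1 2 3 4 5 6; do python3 -m crank '{"steps":[[[0,0,0],[0,0,0]]]}'| grep -E 'ee_pos|ft'; done
```

```text
ee_pos: [0.5334, 0.1362, 0.0847]
ft_force: [-0.9, -2.4, 10.8]
ee_pos: [0.5334, 0.1362, 0.0848]
ft_force: [-1.5, -3.3, 10.2]
ee_pos: [0.5334, 0.1362, 0.0848]
ft_force: [-0.7, -2.8, 10.9]
ee_pos: [0.5334, 0.1362, 0.0848]
ft_force: [-1.4, -2.4, 10.6]
ee_pos: [0.5334, 0.1362, 0.0848]
ft_force: [-1.3, -2.7, 10.3]
ee_pos: [0.5334, 0.1362, 0.0848]
ft_force: [-1.7, -3.2, 10.9]
ee_pos: [0.5334, 0.1362, 0.0848]
ft_force: [-1.2, -2.7, 11.3]
```

```bash
python3 - <<'E'
from h import *
print(monitor.read_state()['torque'])
E
python3 -m crank '{"steps":[[[0,0,-0.016],[0,0,0]],[[0,0,0],[0,0,0.3]],[[0,0,0],[0,0,0]],[[0,0,0],[0,0,0]]]}'| grep -E 'ee|ft'
python3 - <<'E'
from h import *
s=monitor.read_state();print(s['torque'],s['eef_rot'])
E
python3 -m crank '{"steps":[[[0,0,0],[0,0,0.3]],[[0,0,0],[0,0,0.3]],[[0,0,0],[0,0,0]]]}'| grep -E 'ee|ft'
python3 - <<'E'
from h import *
s=monitor.read_state();print(s['torque'],s['eef_rot'],np.degrees(2*np.arctan2(s['eef_rot'][1],s['eef_rot'][0])))
E
```

```text
[-0.53483737  0.32988976  0.02707927]
ee_pos: [0.5334, 0.1362, 0.0844]
eef_rot: [0.984, 0.18, 0.001, -0.0]
ft_force: [-2.1, -2.8, 10.6]
[-0.55826973  0.32817778  0.03803169] [ 9.83629007e-01  1.80204166e-01  6.58465841e-04 -4.68850649e-05]
ee_pos: [0.5334, 0.1362, 0.0844]
eef_rot: [0.978, 0.207, 0.001, -0.0]
ft_force: [-1.2, -3.3, 10.3]
[-0.53651106  0.36784213 -0.02251474] [ 9.78418728e-01  2.06630996e-01  6.48666924e-04 -6.09652211e-05] 23.849990537365088
```

```bash
python3 -m crank '{"steps":[[[0,0,0],[0,0,0.5]],[[0,0,0],[0,0,0.5]],[[0,0,0],[0,0,0.5]],[[0,0,0],[0,0,0.5]],[[0,0,0],[0,0,0.5]],[[0,0,0],[0,0,0.5]],[[0,0,0],[0,0,0.5]],[[0,0,0],[0,0,0.5]],[[0,0,0],[0,0,0.5]],[[0,0,0],[0,0,0.5]]]}'| grep -E 'ee|ft'
python3 - <<'E'
from h import *
s=monitor.read_state();print(s['torque'],s['joint_positions'],np.degrees(2*np.arctan2(s['eef_rot'][1],s['eef_rot'][0])))
E
```

```text
ee_pos: [0.5333, 0.1363, 0.0844]
eef_rot: [0.91, 0.414, 0.001, -0.0]
ft_force: [-1.4, -2.2, 11.0]
[-0.47309909  0.50395682 -0.00227263] [ 0.33703924  0.40460948 -0.79914706  1.78628126  0.32447512  1.0864069
 -1.29283381] 48.875803088501144
```

Depth and force are steady and the torque is about zero, so I'm continuing to 91.2°.

```bash
python3 -m crank '{"steps":[[[0,0,0],[0,0,0.7]],[[0,0,0],[0,0,0.7]],[[0,0,0],[0,0,0.7]],[[0,0,0],[0,0,0.7]],[[0,0,0],[0,0,0.7]],[[0,0,0],[0,0,0.7]],[[0,0,0],[0,0,0.7]],[[0,0,0],[0,0,0.7]],[[0,0,0],[0,0,0.7]],[[0,0,0],[0,0,0.7]]]}'| grep -E 'ee|ft'
python3 -m crank '{"steps":[[[0,0,0],[0,0,0.7]],[[0,0,0],[0,0,0.7]],[[0,0,0],[0,0,0]],[[0,0,0],[0,0,0]],[[0,0,0],[0,0,0]]]}'| grep -E 'ee|ft'
python3 - <<'E'
from h import *
s=monitor.read_state();print(s['torque'],s['joint_positions'],np.degrees(2*np.arctan2(s['eef_rot'][1],s['eef_rot'][0])))
E
```

```text
ee_pos: [0.533, 0.1362, 0.0842]
eef_rot: [0.744, 0.669, 0.0, 0.0]
ft_force: [-1.5, -2.0, 11.8]
ee_pos: [0.533, 0.1362, 0.0842]
eef_rot: [0.702, 0.712, 0.0, 0.0]
ft_force: [-1.8, -3.1, 11.2]
[-0.61721585  0.68020103 -0.02973528] [ 0.43860399  0.45357967 -0.93473523  1.78206054  0.404047    1.11149991
 -0.61842743] 90.7590005004074
```

```bash
python3 -m crank '{"steps":[[[0,0,0],[0,0,0.1]],[[0,0,0],[0,0,0]],[[0,0,0],[0,0,0]]]}'| grep -E 'ee|ft'
python3 -m crank '{"steps":[[[0,0,0],[0,0,0]],[[0,0,0],[0,0,0]],[[0,0,0],[0,0,0]],[[0,0,0],[0,0,0]],[[0,0,0],[0,0,0]],[[0,0,0],[0,0,0]]]}' 80
python3 -m crank '{"steps":[[[0,0,0.8],[0,0,0]],[[0,0,0.8],[0,0,0]],[[0,0,0.8],[0,0,0]],[[0,0,0.8],[0,0,0]],[[0,0,0.8],[0,0,0]],[[0,0,0.8],[0,0,0]],[[0,0,0.4],[0,0,0]]]}'
python3 -m crank '{"steps":[[[0.4,-0.9,0],[0,0,0]],[[0.4,-0.9,0],[0,0,0]],[[0.4,-0.9,0],[0,0,0]],[[0,-1,0],[0,0,0]],[[0,-1,0],[0,0,0]],[[0,-1,0],[0,0,0]],[[0,-1,0],[0,0,0]],[[0,0,0],[0,0,0]]]}'
python3 - <<'E'
from h import *
for n in('wrist','scene'): 
    c=cam(n);cv2.imwrite(f'pics/{n}3.png',c['pixels'])
a=cv2.imread('pics/wrist3.png');b=cv2.resize(c['pixels'][200:270,220:320],None,fx=6,fy=6,interpolation=cv2.INTER_CUBIC)
cv2.imwrite('pics/both3.png',np.vstack([cv2.resize(a,None,fx=.5,fy=.5),cv2.resize(b,(320,224))]) ) if 0 else cv2.imwrite('pics/both3.png',b)
E
```

```text
ee_pos: [0.533, 0.1361, 0.0842]
eef_rot: [0.699, 0.715, 0.0, 0.0]
ft_force: [-2.0, -2.3, 11.0]
time: 11.23
ee_pos: [0.5328, 0.1358, 0.0833]
eef_rot: [0.699, 0.715, -0.0, -0.0]
ft_force: [0.6, -0.6, -0.5]
width: 0.0716
grip_force: 0.0
time: 11.82
ee_pos: [0.5336, 0.1362, 0.2157]
eef_rot: [0.699, 0.715, 0.001, 0.001]
ft_force: [0.3, 0.7, 1.1]
width: 0.08
grip_force: 0.0
time: 12.48
ee_pos: [0.5628, -0.0382, 0.2123]
eef_rot: [0.702, 0.712, -0.001, 0.0]
ft_force: [0.0, -1.3, -0.4]
width: 0.0802
grip_force: 0.0
```

View pics/both3.png

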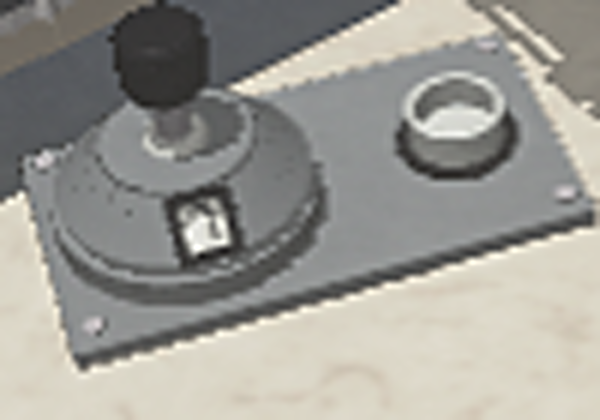

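View pics/wrist3.png

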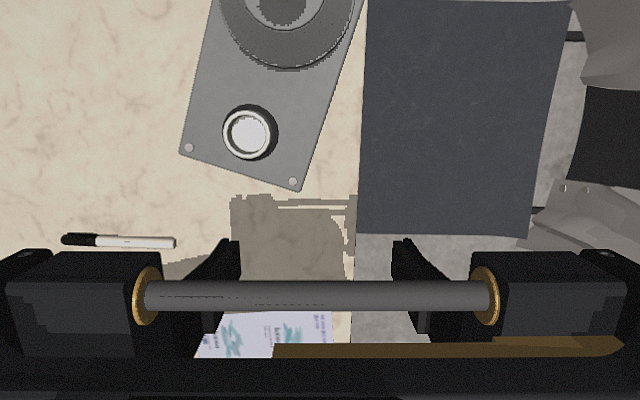

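The window now shows a 7 (top bar and right stroke at (205,215)), and the knob has risen. The wrist view shows the nest at (250,132) with nothing in it. Now going to look at the bottle.

```bash
python3 -m crank '{"steps":[[[-0.2,-1,0],[0,0,0]],[[-0.2,-1,0],[0,0,0]],[[-0.2,-1,0],[0,0,0]],[[-0.2,-1,0],[0,0,0]],[[-0.2,-1,0],[0,0,0]],[[-0.2,-1,0],[0,0,0]],[[-0.2,-1,0],[0,0,0]],[[-0.2,-1,0],[0,0,0]],[[-0.2,-1,0],[0,0,0]],[[-0.2,-1,0],[0,0,0]]]}'>/dev/null
python3 -m crank '{"steps":[[[0,-1,0],[0,0,0]],[[0,-1,0],[0,0,0]],[[0,-1,0],[0,0,0]],[[0,0,0],[0,0,0]],[[0,0,0],[0,0,0]],[[0,0,0],[0,0,0]]]}' 87
python3 - <<'E'
from h import *
for n in('wrist','top'):
    c=cam(n);P=cloud(c)
    near=np.hypot(P[...,0]-.515,P[...,1]+.309)<.03
    for z0,z1 in((.01,.03),(.03,.045),(.045,.06),(.06,.08),(.08,.11)):
        q=P[near&(P[...,2]>z0)&(P[...,2]<z1)]
        if len(q)>5:
            (x,y),rr=cv2.minEnclosingCircle(q[:,:2].astype(np.float32));print(n,z0,len(q),np.round([x,y,rr],4),np.round(q.min(0),4),np.round(q.max(0),4))
    if n=='wrist':cv2.imwrite('pics/w4.png',c['pixels'])
s=monitor.read_state();print(s['joint_positions'],s['ee_pos'],(np.array([.515,-.3087,.2])-s['ee_pos'])/.025)
E
```

```text
time: 13.92
ee_pos: [0.5138, -0.3548, 0.2132]
eef_rot: [0.699, 0.716, 0.001, -0.0]
ft_force: [-0.5, 1.0, -0.9]
width: 0.087
grip_force: 0.0
wrist 0.01 17 [ 0.5136 -0.3019  0.0145] [ 0.4996 -0.3052  0.0102] [ 0.5275 -0.293   0.027 ]
wrist 0.03 24 [ 0.5161 -0.3005  0.0139] [ 0.5023 -0.3014  0.03  ] [ 0.5299 -0.2929  0.0446]
wrist 0.045 126 [ 0.5153 -0.3096  0.017 ] [ 0.4994 -0.3266  0.0467] [ 0.532  -0.2927  0.06  ]
wrist 0.06 666 [ 0.5155 -0.3098  0.0161] [ 0.5004 -0.3251  0.06  ] [ 0.5309 -0.294   0.08  ]
wrist 0.08 224 [ 0.5168 -0.3095  0.008 ] [ 0.509  -0.3166  0.08  ] [ 0.5236 -0.303   0.1045]
top 0.01 13 [ 0.5095 -0.308   0.0183] [ 0.4979 -0.3233  0.0105] [ 0.5194 -0.2921  0.0268]
top 0.03 9 [ 0.51   -0.3043  0.0152] [ 0.4984 -0.3154  0.0337] [ 0.5202 -0.2922  0.0447]
top 0.045 12 [ 0.5155 -0.3065  0.0166] [ 0.4994 -0.3179  0.0455] [ 0.5315 -0.2931  0.0599]
top 0.06 40 [ 0.5136 -0.3083  0.0166] [ 0.4986 -0.3239  0.06  ] [ 0.5298 -0.2922  0.0798]
top 0.08 25 [ 0.5134 -0.3076  0.0092] [ 0.5063 -0.3161  0.0808] [ 0.5213 -0.2992  0.106 ]
[ 1.11509717  0.44303229 -0.78550067  1.44300647  0.31308889  1.3839078
  0.3447067 ] [ 0.51383865 -0.3548074   0.21359803] [ 0.04645411  1.84429602 -0.54392121]
```

View pics/w4.png

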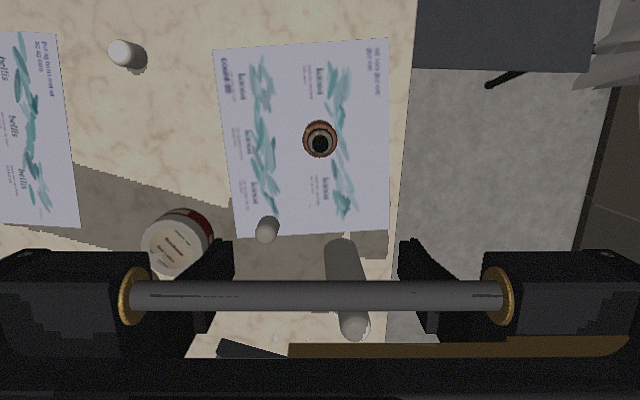

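The bottle stands clear at (320,140), with the nearest thing, a cap at (267,230), well to the side of the fingers. Wrist and top agree on (0.515, -0.309). Moving above it, then down.

```bash
python3 -m crank '{"steps":[[[0.06,0.6,0],[0,0,0]],[[0,0.6,0],[0,0,0]],[[0,0.63,0],[0,0,0]],[[0,0,0],[0,0,0]],[[0,0,0],[0,0,0]],[[0,0,-0.9],[0,0,0]],[[0,0,-0.9],[0,0,0]],[[0,0,-0.5],[0,0,0]],[[0,0,0],[0,0,0]],[[0,0,0],[0,0,0]]]}'
python3 - <<'E'
from h import *
s=monitor.read_state();print((np.array([.5153,-.3093,.0313])-s['ee_pos'])/.025)
E
```

```text
time: 14.85
ee_pos: [0.5143, -0.3112, 0.1559]
eef_rot: [0.699, 0.715, -0.0, -0.0]
ft_force: [-0.5, -0.7, 0.6]
width: 0.087
grip_force: 0.0
[ 0.04150143  0.07512726 -4.98562075]
```

```bash
python3 -m crank '{"steps":[[[0.04,0.08,-0.7],[0,0,0]],[[0,0,-0.7],[0,0,0]],[[0,0,-0.7],[0,0,0]],[[0,0,-0.7],[0,0,0]],[[0,0,-0.7],[0,0,0]],[[0,0,-0.7],[0,0,0]],[[0,0,-0.5],[0,0,0]],[[0,0,-0.28],[0,0,0]],[[0,0,0],[0,0,0]],[[0,0,0],[0,0,0]]]}'
python3 -m crank '{"steps":[[[0,0,0],[0,0,0]],[[0,0,0],[0,0,0]],[[0,0,0],[0,0,0]],[[0,0,0],[0,0,0]],[[0,0,0],[0,0,0]],[[0,0,0],[0,0,0]],[[0,0,0],[0,0,0]],[[0,0,0],[0,0,0]]]}' 20 15
```

```text
time: 15.68
ee_pos: [0.516, -0.3093, 0.0322]
eef_rot: [0.699, 0.715, 0.0, 0.0]
ft_force: [0.5, 0.3, 0.3]
width: 0.0871
grip_force: 0.0
time: 16.35
ee_pos: [0.5154, -0.3091, 0.0314]
eef_rot: [0.699, 0.715, 0.0, -0.0]
ft_force: [-0.0, 0.6, -1.1]
width: 0.0415
grip_force: 0.0
```

```bash
python3 -m crank '{"steps":[[[0,0,0],[0,0,0]],[[0,0,0],[0,0,0]],[[0,0,0],[0,0,0]]]}'
```

```text
time: 16.6
ee_pos: [0.5155, -0.3091, 0.0314]
eef_rot: [0.699, 0.715, 0.0, 0.0]
ft_force: [-0.3, -0.3, -1.0]
width: 0.0321
grip_force: 15.0
```

```bash
python3 -m crank '{"steps":[[[0,0,0.4],[0,0,0]],[[0,0,0.6],[0,0,0]],[[0,0,0.8],[0,0,0]],[[0,0,0.8],[0,0,0]],[[0,0,0.4],[0,0,0]],[[0,0,0],[0,0,0]],[[0,0,0],[0,0,0]]]}'
python3 -m crank '{"steps":[[[-0.1,0.8,0],[0,0,0]],[[-0.1,1,0],[0,0,0]],[[-0.1,1,0],[0,0,0]],[[-0.1,1,0],[0,0,0]],[[-0.1,1,0],[0,0,0]],[[-0.1,1,0],[0,0,0]],[[-0.1,1,0],[0,0,0]],[[-0.1,1,0],[0,0,0]],[[-0.1,1,0],[0,0,0]],[[-0.05,1,0],[0,0,0]]]}' >/dev/null
python3 -m crank '{"steps":[[[0,1,0],[0,0,0]],[[0,1,0],[0,0,0]],[[0,0.6,0],[0,0,0]],[[0,0.3,0],[0,0,0]],[[0,0,0],[0,0,0]],[[0,0,0],[0,0,0]],[[0,0,0],[0,0,0]]]}'
python3 - <<'E'
from h import *
s=monitor.read_state();print(s['joint_positions'],(np.array([.4917,.0085,.0455])-s['ee_pos'])/.025)
e=s['ee_pos']
for n in('wrist','scene','top'):
    c=cam(n);P=cloud(c);near=np.hypot(P[...,0]-e[0],P[...,1]-e[1])<.022
    for z0,z1 in((.07,.085),(.085,.1),(.045,.07)):
        q=P[near&(P[...,2]>z0)&(P[...,2]<z1)]
        if len(q)>5:
            print(n,z0,len(q),np.round(q.min(0),4),np.round(q.max(0),4))
    if n=='scene':cv2.imwrite('pics/s5.png',cv2.resize(c['pixels'][150:270,220:350],None,fx=5,fy=5,interpolation=cv2.INTER_CUBIC))
E
```

```text
time: 17.18
ee_pos: [0.5156, -0.3094, 0.107]
eef_rot: [0.699, 0.715, -0.0, 0.001]
ft_force: [-0.1, -0.3, -1.3]
width: 0.032
grip_force: 15.0
time: 18.6
ee_pos: [0.4916, 0.0069, 0.106]
eef_rot: [0.7, 0.714, -0.0, -0.0]
ft_force: [-0.1, -0.8, -0.3]
width: 0.0324
grip_force: 15.0
[ 0.76825068  0.2772094  -0.97117878  1.90591976  0.25769583  1.09105452
 -0.28593111] [ 0.00449154  0.06314535 -2.42032971]
wrist 0.07 128 [0.476  0.013  0.0778] [0.506 0.023 0.085]
wrist 0.085 468 [0.4747 0.0103 0.085 ] [0.5078 0.0234 0.1   ]
scene 0.07 11 [ 0.4755 -0.0059  0.0818] [0.491  0.0226 0.0847]
scene 0.085 50 [ 0.4744 -0.006   0.0854] [0.5015 0.0238 0.0998]
```

View pics/s5.png

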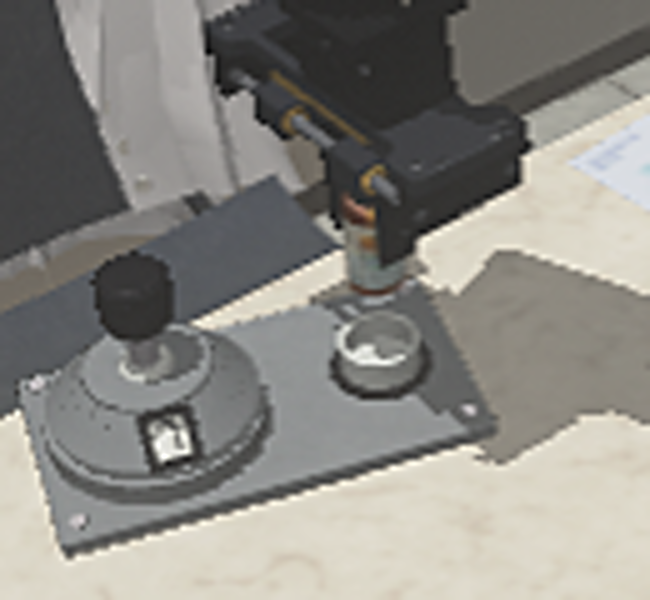

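The bottle hangs upright over the nest, centred on the TCP to within about 1 mm, and the 7 is in the window. Lowering it.

```bash
python3 -m crank '{"steps":[[[0,0.06,0],[0,0,0]],[[0,0,-0.5],[0,0,0]],[[0,0,-0.5],[0,0,0]],[[0,0,-0.4],[0,0,0]],[[0,0,-0.2],[0,0,0]],[[0,0,0],[0,0,0]],[[0,0,0],[0,0,0]]]}'
python3 -m crank '{"steps":[[[0,0,-0.2],[0,0,0]],[[0,0,-0.2],[0,0,0]],[[0,0,-0.2],[0,0,0]],[[0,0,-0.1],[0,0,0]],[[0,0,0],[0,0,0]],[[0,0,0],[0,0,0]]]}'
```

```text
time: 19.33
ee_pos: [0.4915, 0.0102, 0.066]
eef_rot: [0.699, 0.715, -0.0, -0.0]
ft_force: [0.3, 0.7, -0.6]
width: 0.0321
grip_force: 15.0
time: 19.83
ee_pos: [0.4916, 0.01, 0.0488]
eef_rot: [0.699, 0.715, -0.0, -0.0]
ft_force: [-0.6, 0.2, -1.3]
width: 0.0321
grip_force: 15.0
```

```bash
python3 -m crank '{"steps":[[[0,-0.05,-0.05],[0,0,0]],[[0,0,-0.05],[0,0,0]],[[0,0,0],[0,0,0]],[[0,0,0],[0,0,0]]]}' | grep -E 'ee_pos|ft'
python3 -m crank '{"steps":[[[0,0,-0.04],[0,0,0]],[[0,0,0],[0,0,0]],[[0,0,0],[0,0,0]]]}' | grep -E 'ee_pos|ft'
```

```text
ee_pos: [0.4917, 0.0086, 0.0464]
ft_force: [0.1, -0.3, -0.1]
ee_pos: [0.4919, 0.0087, 0.0455]
ft_force: [0.5, 0.7, 0.3]
```

```bash
for i in 1 2; do python3 -m crank '{"steps":[[[0,0,-0.03],[0,0,0]],[[0,0,0],[0,0,0]],[[0,0,0],[0,0,0]]]}' | grep -E 'ee_pos|ft'; done
```

```text
ee_pos: [0.4922, 0.0087, 0.0452]
ft_force: [-0.8, 0.2, 6.6]
ee_pos: [0.4926, 0.0087, 0.0449]
ft_force: [-2.0, -0.3, 11.8]
```

The bottle met the floor at the expected height. Releasing it and backing up.

```bash
python3 -m crank '{"steps":[[[0,0,0.03],[0,0,0]],[[0,0,0],[0,0,0]],[[0,0,0],[0,0,0]]]}'
python3 -m crank '{"steps":[[[0,0,0],[0,0,0]],[[0,0,0],[0,0,0]],[[0,0,0],[0,0,0]],[[0,0,0],[0,0,0]],[[0,0,0],[0,0,0]],[[0,0,0],[0,0,0]],[[0,0,0],[0,0,0]]]}' 80
python3 -m crank '{"steps":[[[0,0,0.5],[0,0,0]],[[0,0,0.8],[0,0,0]],[[0,0,0.8],[0,0,0]],[[0,0,0.8],[0,0,0]],[[0,0,0.8],[0,0,0]],[[0,0,0.8],[0,0,0]],[[0,0,0.8],[0,0,0]],[[0,0,0.7],[0,0,0]]]}' >/dev/null
python3 -m crank '{"steps":[[[0,-0.8,0],[0,0,0]],[[0,-0.8,0],[0,0,0]],[[0,-0.8,0],[0,0,0]],[[0,-0.8,0],[0,0,0]],[[0,0,0],[0,0,0]],[[0,0,0],[0,0,0]],[[0,0,0],[0,0,0]]]}'
python3 - <<'E'
from h import *
for n in('wrist','top','scene'):
    c=cam(n);P=cloud(c);near=np.hypot(P[...,0]-.4917,P[...,1]-.0085)<.03
    for z0,z1 in((.06,.095),(.095,.13)):
        q=P[near&(P[...,2]>z0)&(P[...,2]<z1)]
        if len(q)>5:
            (x,y),rr=cv2.minEnclosingCircle(q[:,:2].astype(np.float32));print(n,z0,len(q),np.round([x,y,rr],4),q[:,2].max())
cv2.imwrite('pics/s6.png',cv2.resize(c['pixels'][150:270,220:350],None,fx=5,fy=5,interpolation=cv2.INTER_CUBIC))
E
```

```text
time: 21.17
ee_pos: [0.4921, 0.0086, 0.045]
eef_rot: [0.699, 0.715, 0.0, 0.0]
ft_force: [-0.1, 0.0, 5.5]
width: 0.032
grip_force: 15.0
time: 21.75
ee_pos: [0.4917, 0.0087, 0.0446]
eef_rot: [0.699, 0.715, 0.0, -0.0]
ft_force: [0.0, 0.2, 0.3]
width: 0.0708
grip_force: 0.0
time: 23.0
ee_pos: [0.4918, -0.0705, 0.1953]
eef_rot: [0.699, 0.715, 0.0, 0.0]
ft_force: [0.2, 0.2, -0.5]
width: 0.0803
grip_force: 0.0
wrist 0.06 1064 [0.4914 0.0081 0.0168] 0.09415837910388025
wrist 0.095 288 [0.4914 0.0078 0.0067] 0.11755761675266369
top 0.06 58 [0.4908 0.0083 0.0169] 0.09436629471164171
top 0.095 20 [0.4895 0.0067 0.0082] 0.11739015039720191
scene 0.06 123 [0.4904 0.0102 0.0169] 0.09488323506226526
scene 0.095 45 [0.4904 0.0117 0.0105] 0.11786689135509698
```

View pics/s6.png

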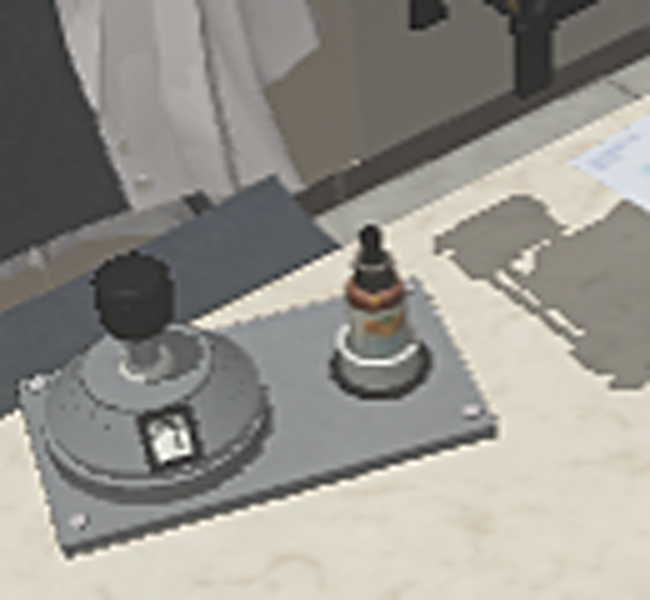

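The bottle stands upright in the nest at (378,330), with its top at 118 mm (16 + 102), and the 7 is in the window at (170,437). Handing in.

```bash
python3 -c "
from bench import ticket
print(ticket.close_job())"
```

```text
the job is handed in; nothing more can be done
None
```

The dial is locked with the 7 in the window and the dropper bottle stands upright on the nest floor; I let go, backed the arm off and handed the job in (no verdict was shown).

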